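# Find and mark the balance point of a ballasted beam

## Task

Find where the dark beam balances, so that its hanger can be fitted there: slide it along the stand, out over the steel edge, until, let go, it only just tips onto the low rest (no more than about 5 mm past the point where it starts to tip), and leave it lying there tipped. Then mark that point: set the small aluminium rider astride the beam, straight above the steel edge, and let go. Handle the beam gently, without pushing it hard against the stand, and leave the other things on the bench alone.

Things in the scene. Friction and masses are not known exactly. Their poses are not given: they have to be found in the camera images.
- edge (a point): The fulcrum: middle of the sharp top edge of the steel strip that ends the stand's flat wooden sliding bed, 50 mm above the bench. The edge runs along its x; y is the sliding direction, from the bed out over the edge towards the rest; z is up. The bed, level with the edge and 80 mm wide, reaches 300 mm back from it (to y = -300 mm).
- stand: The fixed stand: plywood foot 100 mm wide, bed, steel edge, rest. Origin on the bench under the edge's middle, axes as the edge's. Two low fences on the bed, 6 mm high, 12 mm thick, 46 mm apart inside, from y = -290 to -20 mm, keep the beam straight.
- catch: The low rest, part of the stand: a level steel rod 12 mm thick, 60 mm long (along x) on a wooden post, 120 mm beyond the edge in the sliding direction, its top 10.5 mm lower than the edge. A tipped beam lies on edge and rest at about 0.087 rad (5 degrees), head down, its tail some 15 mm up. Origin on the bench under the rod.
- beam: The loose dark hardwood beam, 400 mm long (its y), 40 mm wide (x), 25 mm thick, 0.45 to 0.55 kg; origin at the centre of its underside. Starts flat on the bed between the fences (3 mm play each side), y along the sliding direction, its middle 50 to 85 mm short of the edge. A fixed weight hidden inside puts its balance point anywhere within 40 mm of mid-length, either way.
- beam_mid (a point): Centre of the beam (mid-length, mid-width, half-way up); axes as the beam's; tipped, its roll about x is about -0.087. A finger touching or gripping the beam keeps it from tipping by friction; let go past balance, it tips, slowly near balance (up to 1 s). It can be gripped by its sides near the tail, above the fences, and slid either way, flat or tipped.
- rider: The loose grey aluminium rider, 90 g, 60 mm tall: a bridge 60 (x) by 20 (y) by 10 mm with a leg 7 mm thick and 10 mm long down each end (46 mm apart inside, to straddle the beam) and an upright grip post on top, 24 (x) by 20 (y) by 40 mm high. Origin at the bottom of the legs. Starts standing on the bench on the robot's side of the stand.
- rider_mid (a point): Point half-way up the rider, 30 mm above its feet (the post's middle is 10 mm higher); axes as the rider's. Post and bridge are flush in y: grip it across y, 20 mm wide. Astride the beam its x lies across the beam, either way round.
- rider_seat (a point): Middle of the underside of the rider's bridge, 10 mm above its feet: this lies on the beam's top face and is the point that marks.
- glue: Bystander: plain white bottle, 150 mm tall, 60 mm wide, origin at the centre of its base.
- driver: Bystander: wooden-handled screwdriver lying on the bench.
- offcut: Bystander: pale wooden block 110 x 70 x 35 mm, origin at the centre of its underside.
- pot: Bystander: round wooden pencil pot, 80 mm wide, 90 mm tall, with pencils; origin at the centre of its base.

How it is judged:
By the outcome, as a careful person would: the job done as asked, in the order asked, and still so for the second after the job is handed in, with the robot touching nothing.
It also fails if it takes over 72 s, if anything falls off the work surface, if the arm or the gripper's body presses on something with over 40 N, if the wrist force passes 120 N, or if a joint passes its speed limit or range.

## Robot

A 6-joint arm with a two-finger parallel gripper is mounted at the origin on the work surface. World frame = base frame: x ahead of the robot, y to its left, z up, the work surface at z = 0. Lengths are in m, angles in rad, forces in N, time in s.
With the tool pointing down it reaches from about 0.3 to 0.775 m from the base axis. Payload 14.6 kg.
Tool frame: the origin (TCP) lies midway between the tips of the shut fingers; the grasp point (between the pads) lies 19 mm behind it (ctrl.hold_point_z is the distance from the TCP to the grasp point, in m); z points along the fingers, x is the direction in which the jaws open and shut, and the axes are right-handed (so a half turn about z gives the same grasp; the last joint's range is limited). The gripper opens to 94 mm and grips with 3 to 60 N. Pads are 16 mm wide; open, the fingers measure 119 mm over their backs; the gripper's body (75 mm by 177 mm) begins 78 mm behind the grasp point.
Start: joints at [1.07, 0.3, 1.521, -0, 1.321, -0.067], TCP at [0.231, 0.499, 0.205] pointing down, gripper open.
Joint ranges: [-3.03, 3.03], [-0.79, 2.21], [0.23, 2.52], [-1.04, 4.18], [0, 3.07], [-2.55, 2.55]. Speed limits (rad/s): [2.22, 2.22, 2.57, 3.14, 3.14, 3.14].

## Interface

Orientations are given as [roll, pitch, yaw] about the fixed x, y, z axes, in that order (R = Rz(yaw) Ry(pitch) Rx(roll)).
In Python, from station import ctrl, viewer, ticket, nets gives the robot as it stands.
- The arm moves only by the tool carry_out, never from a script. Its argument "commands" is one flat list of numbers, 7 for each row, row after row: the closure, from -1 (fully open) to 1 (shut), so that 0 is half open, then the shift along the world's x, y, z in cm, then the turn, a rotation vector about the world's x, y, z in rad. In form: [gripper, tx, ty, tz, ax, ay, az, gripper, tx, ty, tz, ax, ay, az, ...]. A call has 1 to 12 rows; each row is the pose to reach, as a shift and turn from the pose measured when the call began; what a row does not reach only later rows make up. A row lasts 1/12 s, in which the tool goes at most 41.7 mm and 7.16 degrees, less where a joint would pass 70% of its speed; a pose out of reach is approached as far as the arm can. A call with a gripper value outside its range is refused whole. The fingers move at their own pace and stop on an object; "force" is the grip in N (left out, the last holds). Time passes only in rows, so rows that repeat a pose let the fingers close. It gives the time, the measured TCP pose, the force and the opening at its end, in the units of the state.
- ctrl.get_obs(): the state, without advancing time (a new reading comes with each control period).
- viewer.camera(name): name is "scene" or "top"; returns (picture, depth): 480x640x3 uint8, blue, green, red; 480x640 float32, m along the optical axis (not along the pixel's ray), 0 where there is no reading.
- viewer.camera_info(name): a dict with "fx", "fy", "cx", "cy" (pixels), "D" ([k1, k2, p1, p2, k3] as OpenCV has them; the pictures are not rectified), "R" (3x3) and "t" (3): a world point X has camera coordinates R X + t. Camera axes: x right, y down, z forward; pixel columns grow to the right and rows downward; lengths in m; the calibration is good to about 2 mm. A picture is of the moment at which its call begins. camera_info takes no time and is no camera call.
- ticket.hand_in(): hands the job in, once; it reports no verdict.
Trained networks look in the newest picture that a camera, given by its name, has taken for a name from the list of things; names that differ only in an ending like _2 or _b are one class to them, and where a whole thing is asked for, a point or a joint stands for the part that bears it (a point fixed in the world has none). Each returns a list of dicts, best first, with "confidence" (0 to 1); they miss things now and then, are a little off and sometimes report something else, mostly with a low value. They report only what shows in the picture. A call takes as long as a camera call.
- nets.silhouettes(camera, thing): "region" (480x640 bool, what is visible of it) and "extent" ([left, top, right, bottom] in pixels, round what is visible of it).
The state is a dict: "time_s": time; "qpos": joint angles; "joint_vel": joint speeds; "tau": joint torques, N m; "ee_pos": TCP position; "eef_rot": TCP orientation; "force": force on the tool from outside, world axes, zero at the start; "moment": the same for the moment, N m; "grip_width": finger opening in m.
Only numpy, scipy, OpenCV 4.12 (cv2) and the standard library are available. Lean on these libraries where they do the work, as an engineer would, in place of code of your own. Each camera call takes 0.05 s, during which the arm holds its last target. There are 200 camera calls.

## Working session

There is one attempt and no reset: what is moved stays moved. The work goes in short steps, Python scripts to look and compute and a tool call to move; the robot and the scene stay as the last step left them, time stands still between calls to the robot, and variables do not carry over. Pictures are saved under pics/ and viewed, about 8 in all and at most 12, crops included, and the job is handed in when it is done.

Besides the shell and the picture viewer there is one more tool, called after "Emit:" as name(argument=value, ...), one argument or row to a line, values as JSON. carry_out: Moves the arm, as the interface text tells. Its arguments: {"type":"object","properties":{"commands":{"type":"array","items":{"type":"number"}},"force":{"type":"number"}},"required":["commands"]}

```bash
ls; mkdir -p pics; cat > h.py <<'E'
import numpy as np,cv2
from station import ctrl,viewer,ticket,nets
def cloud(name):
    im,d=viewer.camera(name);i=viewer.camera_info(name)
    K=np.array([[i['fx'],0,i['cx']],[0,i['fy'],i['cy']],[0,0,1]]);D=np.array(i['D'])
    v,u=np.mgrid[0:480,0:640]
    p=cv2.undistortPoints(np.stack([u,v],-1).reshape(-1,1,2).astype(np.float64),K,D).reshape(480,640,2)
    c=np.dstack([p*d[...,None],d])
    X=(c-np.array(i['t']))@np.array(i['R'])
    X[d<=0]=np.nan
    return im,X
def seg(name,thing):
    r=nets.silhouettes(name,thing)
    return [(round(a['confidence'],2),a['extent'],a['region']) for a in r]
def proj(name,P):
    i=viewer.camera_info(name)
    K=np.array([[i['fx'],0,i['cx']],[0,i['fy'],i['cy']],[0,0,1]])
    return cv2.projectPoints(np.array(P,float).reshape(-1,3),cv2.Rodrigues(np.array(i['R']))[0],np.array(i['t'],float),K,np.array(i['D']))[0].reshape(-1,2)
E
python3 - <<'E'
from h import *
print(ctrl.get_obs())
for n in ['scene','top']:
    im,X=cloud(n); cv2.imwrite(f'pics/{n}0.png',im)
    for t in ['stand','beam','rider','catch','glue','offcut','pot','driver']:
        for c,e,r in seg(n,t)[:2]:
            P=X[r];P=P[~np.isnan(P[:,0])]
            if len(P)==0: print(n,t,c,e);continue
            print(n,t,c,np.round(e),len(P),'med',np.median(P,0).round(3),'lo',np.percentile(P,2,0).round(3),'hi',np.percentile(P,98,0).round(3))
E
```

```text
pics
{'time_s': 0.0, 'qpos': array([ 1.07043498e+00,  3.00480729e-01,  1.52157097e+00, -2.49677640e-05,
        1.32069845e+00, -6.66031220e-02]), 'joint_vel': array([ 6.63147850e-06, -6.60682364e-05, -5.37502651e-04,  6.56057991e-04,
       -9.88575411e-04,  2.30058173e-04]), 'tau': array([ 8.16944539e-04, -5.31816816e+01, -3.52743316e+01,  7.08862580e-02,
        2.44090625e-02, -9.33171577e-05]), 'ee_pos': array([0.23104177, 0.4988334 , 0.20488533]), 'eef_rot': array([-3.14153975e+00,  1.15653978e-03,  1.13704432e+00]), 'force': array([ 0.15207422, -0.17132614, -0.29516719]), 'moment': array([-0.00186358,  0.04434686, -0.01481474]), 'grip_width': 0.09383628641014809}
scene stand 0.64 [196. 214. 405. 309.] 5975 med [0.617 0.027 0.014] lo [ 0.553 -0.23   0.002] hi [0.631 0.212 0.055]
scene beam 0.57 [214. 203. 382. 277.] 3625 med [0.593 0.01  0.072] lo [ 0.56  -0.206  0.051] hi [0.601 0.181 0.076]
scene rider 0.9 [320. 212. 342. 239.] 360 med [0.45  0.003 0.025] lo [ 0.395 -0.018 -0.002] hi [0.472 0.015 0.061]
scene catch 0.86 [370. 269. 394. 300.] 402 med [0.59  0.185 0.031] lo [0.
[... 1200 characters left out ...]
0.065]
top catch 0.61 [264. 230. 276. 249.] 108 med [0.556 0.185 0.034] lo [0.546 0.168 0.018] hi [0.596 0.19  0.062]
top glue 0.81 [451. 168. 485. 206.] 707 med [ 0.68  -0.329  0.098] lo [ 0.661 -0.363  0.01 ] hi [ 0.716 -0.31   0.153]
top offcut 0.76 [155. 284. 202. 339.] 1350 med [0.396 0.416 0.035] lo [0.342 0.368 0.004] hi [0.453 0.465 0.043]
top offcut 0.3 [455. 170. 486. 204.] 705 med [ 0.68  -0.329  0.097] lo [ 0.661 -0.361  0.011] hi [ 0.713 -0.31   0.153]
top pot 0.58 [143. 209. 184. 242.] 1020 med [0.612 0.444 0.059] lo [0.572 0.407 0.003] hi [0.646 0.481 0.159]
top driver 0.77 [453. 273. 529. 293.] 439 med [ 0.438 -0.415  0.022] lo [ 0.42  -0.472  0.007] hi [ 0.469 -0.296  0.031]
```

```bash
python3 - <<'E'
from h import *
a=cv2.imread('pics/scene0.png')[160:330,170:420];b=cv2.imread('pics/top0.png')[200:310,240:450]
a=cv2.resize(a,(800,544),interpolation=cv2.INTER_CUBIC);b=cv2.resize(b,(800,419),interpolation=cv2.INTER_CUBIC)
cv2.imwrite('pics/a.png',a);cv2.imwrite('pics/b.png',b)
E
```

```text
(no output)
```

View pics/a.png

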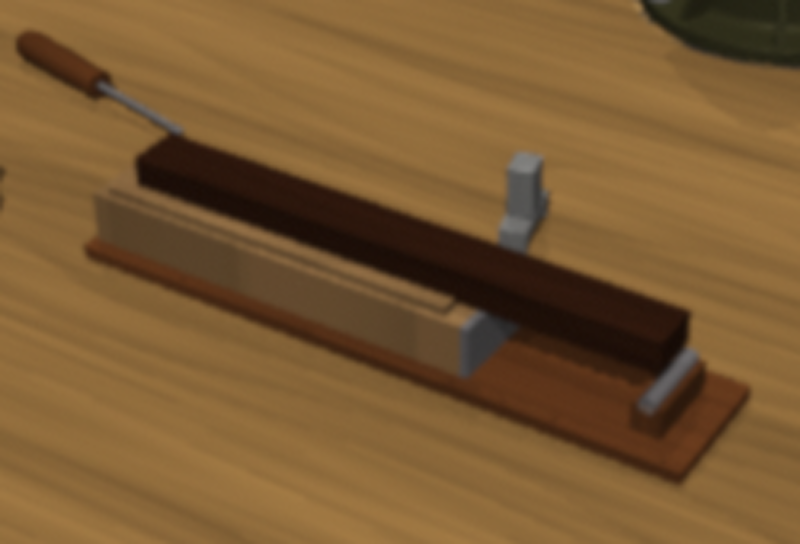

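View pics/b.png

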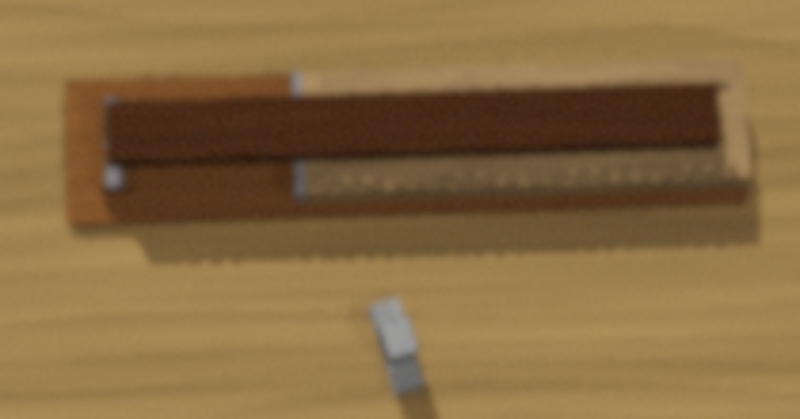

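The pictures agree: beam along about +y, head near the rod at scene (385,275), steel edge at scene about (317,265) and top (318,220..251). The rider stands at top (343,290), yawed. Next I'll measure precisely.

```bash
python3 - <<'E'
from h import *
def rect(P):
    r=cv2.minAreaRect(P.astype(np.float32)*1000);return np.round(r[0],1),np.round(r[1],1),round(r[2],2)
for n in ['scene','top']:
    im,X=cloud(n); hsv=cv2.cvtColor(im,cv2.COLOR_BGR2HSV)
    r=seg(n,'beam')[0][2]
    m=r&(X[...,2]>0.066)&(X[...,2]<0.085)
    P=X[m];print(n,'beam top z',np.median(P[:,2]).round(4),rect(P[:,:2]))
    # yaw by PCA
    for t in ['rider']:
        r=cv2.dilate(seg(n,t)[0][2].astype(np.uint8),np.ones((3,3)))>0
        m=r&(hsv[...,1]<90)
        P=X[m&(X[...,2]>0.053)];print('rider top',len(P),P.mean(0).round(4),rect(P[:,:2]))
        P=X[m&(X[...,2]>0.012)&(X[...,2]<.024)];print('bridge',len(P),P.mean(0).round(4),rect(P[:,:2]))
    # steel pixels near stand
    m=(hsv[...,1]<90)&(abs(X[...,0]-.575)<.06)&(X[...,1]>-.25)&(X[...,1]<.22)&(X[...,2]>.005)&(X[...,2]<.07)
    nn,lab,st,ce=cv2.connectedComponentsWithStats(m.astype(np.uint8))
    for k in range(1,nn):
        if st[k,4]>3:
            P=X[lab==k];print('steel',st[k],'mean',P.mean(0).round(4),'lo',P.min(0).round(4),'hi',P.max(0).round(4))
    # stand depth
    S=(abs(X[...,0]-.575)<.06)&(X[...,1]>-.27)&(X[...,1]<.23)
    for lo,hi in[(.007,.02),(.044,.053),(.053,.06)]:
        P=X[S&(X[...,2]>lo)&(X[...,2]<hi)];print(lo,len(P),np.percentile(P,[1,99],0).round(3).tolist(),rect(P[:,:2]))
    print(proj(n,[[.575,.065,.05]]))
E
```

```text
scene beam top z 0.0733 (array([578.4, -17.5]), array([ 49.3, 401.2]), 0.03)
rider top 69 [0.4467 0.0011 0.0582] (array([496.3,  20.5]), array([146.1,  20.6]), 21.69)
bridge 100 [0.4554 0.0037 0.0179] (array([4.446e+02, 1.000e-01]), array([56.6, 20.7]), 11.8)
steel [313 257  19  21 227] mean [0.6017 0.0594 0.0317] lo [0.5573 0.0514 0.0106] hi [0.6224 0.0821 0.0522]
steel [370 269  18  20 149] mean [0.5839 0.1813 0.0378] lo [0.5502 0.1715 0.0287] hi [0.6119 0.1865 0.0548]
0.007 2888 [[0.536, -0.229, 0.007], [0.632, 0.215, 0.02]] (array([585.6, -14.9]), array([102.3, 463.9]), 1.38)
0.044 909 [[0.578, -0.238, 0.044], [0.622, 0.181, 0.053]] (array([596.3, -27.9]), array([ 57.8, 423.7]), 2.81)
0.053 897 [[0.578, -0.222, 0.053], [0.617, 0.182, 0.06]] (array([599.9, -21.8]), array([ 44.7, 414.2]), 4.86)
[[329.44185343 252.42369697]]
top beam top z 0.0749 (array([575.5, -20.1]), array([399.4,  43.6]), 89.97)
rider top 82 [ 0.436  -0.0039  0.0598] (array([436.1,  -3.8]), array([23.8, 20.1]), 16.45)
bridge 95 [ 0.434  -0.0047  0.0195] (array([437.6,  -3.8]), array([58.8, 20.4]), 14.23)
steel [316 220   4   5  18] mean [0.6105 0.0553 0.0442] lo [0.6033 0.0517 0.0109] hi [0.6232 0.0595 0.0557]
steel [267 243   6   7  36] mean [0.5527 0.1779 0.0415] lo [0.5449 0.1723 0.0295] hi [0.5594 0.1852 0.0677]
steel [317 242   4  11  40] mean [0.5457 0.0552 0.0462] lo [0.5353 0.0512 0.0114] hi [0.5551 0.0593 0.063 ]
0.007 1779 [[0.522, -0.239, 0.007], [0.626, 0.212, 0.02]] (array([575.4, -21.9]), array([495.6, 119.8]), 89.89)
0.044 801 [[0.535, -0.242, 0.044], [0.616, 0.109, 0.053]] (array([576. , -29.8]), array([426.5,  82.3]), 89.95)
0.053 936 [[0.536, -0.238, 0.053], [0.614, 0.134, 0.06]] (array([574.8, -33.9]), array([414.9,  80.6]), 89.96)
[[314.2219534  235.14727202]]
```

Emit:
carry_out(
  commands=[-1,34.4,-70.4,-5,0,0,-1.137,-1,34.4,-70.4,-5,0,0,-1.137,-1,34.4,-70.4,-5,0,0,-1.137,-1,34.4,-70.4,-5,0,0,-1.137,-1,34.4,-70.4,-5,0,0,-1.137,-1,34.4,-70.4,-5,0,0,-1.137,-1,34.4,-70.4,-5,0,0,-1.137,-1,34.4,-70.4,-5,0,0,-1.137,-1,34.4,-70.4,-5,0,0,-1.137,-1,34.4,-70.4,-5,0,0,-1.137,-1,34.4,-70.4,-5,0,0,-1.137,-1,34.4,-70.4,-5,0,0,-1.137],
  force=15,
)

```text
time_s: 2.2
ee_pos: [0.4507, 0.0486, 0.1738]
eef_rot: [-3.142, -0.001, -0.0]
force: [0.7, 1.5, 0.0]
grip_width: 0.0942
```

Emit:
carry_out(
  commands=[-1,12.5,-25.4,-7,0,0,0,-1,12.5,-25.4,-7,0,0,0,-1,12.5,-25.4,-7,0,0,0,-1,12.5,-25.4,-7,0,0,0,-1,12.5,-25.4,-7,0,0,0,-1,12.5,-25.4,-7,0,0,0,-1,12.5,-25.4,-7,0,0,0,-0.5,12.5,-25.4,-7,0,0,0,-0.3,12.5,-25.4,-7,0,0,0,-0.3,12.5,-25.4,-7,0,0,0],
)

```text
time_s: 3.03
ee_pos: [0.5755, -0.205, 0.1036]
eef_rot: [-3.141, -0.0, -0.0]
force: [-0.0, 0.2, 0.7]
grip_width: 0.0772
```

```bash
python3 - <<'E'
from h import *
o=ctrl.get_obs();print(o['ee_pos'],o['grip_width'],o['force'],o['moment'])
a,X=cloud('scene');b,Y=cloud('top')
a=cv2.resize(a[120:330,170:420],(500,420),interpolation=cv2.INTER_CUBIC);b=cv2.resize(b[180:310,290:490],(700,455),interpolation=cv2.INTER_CUBIC)
cv2.imwrite('pics/c.png',a);cv2.imwrite('pics/d.png',b)
E
```

```text
[ 0.57550114 -0.20497254  0.10361663] 0.07717214439316546 [-0.03213641  0.18432136  0.69284502] [-0.02974591  0.10414307  0.01717244]
```

View pics/c.png

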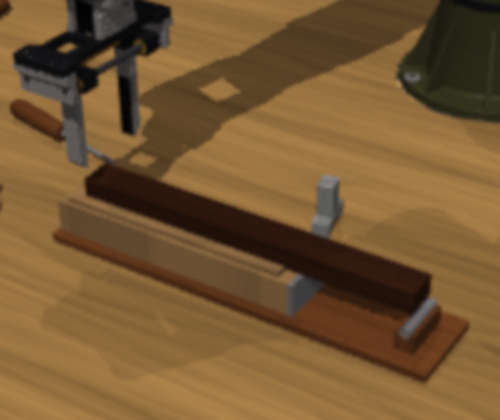

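Emit:
carry_out(
  commands=[-0.1,0,0,-2.5,0,0,0,-0.05,0,0,-4.3,0,0,0,0.02,0,0,-4.3,0,0,0,0.08,0,0,-4.3,0,0,0,0.25,0,0,-4.3,0,0,0,0.25,0,0,-4.3,0,0,0,0.25,0,0,-4.3,0,0,0,0.25,0,0,-4.3,0,0,0],
  force=12,
)

```text
time_s: 3.8
ee_pos: [0.5768, -0.2041, 0.0632]
eef_rot: [3.141, -0.004, 0.001]
force: [4.3, 3.8, 4.5]
grip_width: 0.0396
```

```bash
python3 - <<'E'
from h import *
o=ctrl.get_obs();print(o['ee_pos'],o['grip_width'],o['force'],o['moment'])
E
```

```text
[ 0.57680725 -0.20405003  0.06317221] 0.03963755024989825 [4.27534093 3.80743012 4.54185399] [ 0.63637264 -0.63327557 -0.00998045]
```

Emit:
carry_out(
  commands=[0.25,0,0,0.3,0,0,0,0.25,0,0,0.4,0,0,0,0.25,0,0,0.4,0,0,0,0.25,0,0,0.4,0,0,0,0.25,0,0,0.4,0,0,0,0.25,0,0,0.4,0,0,0],
)

```text
time_s: 4.3
ee_pos: [0.5768, -0.2041, 0.0671]
eef_rot: [3.141, -0.004, 0.001]
force: [1.2, 0.9, -1.9]
grip_width: 0.0398
```

```bash
python3 - <<'E'
from h import *
for k in range(4):
    o=ctrl.get_obs();print(o['ee_pos'],o['grip_width'],o['force'],o['moment']);viewer.camera('top')
E
```

```text
[ 0.57679518 -0.20413608  0.06714627] 0.039840302437032675 [ 1.19634436  0.94515005 -1.9366847 ] [ 0.07555995 -0.18539598 -0.06771238]
[ 0.5767873  -0.20413386  0.06712851] 0.04039958712965579 [ 0.4358464   0.47595101 -1.42118927] [ 0.02077686 -0.14235988 -0.08470847]
[ 0.57679177 -0.20414169  0.06714976] 0.039826599770350926 [ 0.82806945  1.02519813 -0.87956236] [ 0.02305491 -0.17750559 -0.1376614 ]
[ 0.57679784 -0.20410732  0.06712946] 0.03983593720224436 [ 2.23769968  1.15093354 -1.35590604] [-0.01009068 -0.22731021 -0.09752886]
```

Emit:
carry_out(
  commands=[0.25,0,0,-0.3,0,0,0,0.25,0,1.5,-0.3,0,0,0,0.25,0,3,-0.3,0,0,0,0.25,0,4.5,-0.3,0,0,0,0.25,0,6,-0.3,0,0,0,0.25,0,6,-0.4,0,0,0,0.25,0,6,-0.4,0,0,0,0,0,6,-0.4,0,0,0,-0.05,0,6,-0.4,0,0,0,-0.05,0,6,-0.4,0,0,0,-0.05,0,6,-0.4,0,0,0,-0.05,0,6,-0.4,0,0,0],
)

```text
time_s: 5.5
ee_pos: [0.5767, -0.1445, 0.063]
eef_rot: [3.141, -0.004, 0.001]
force: [-0.3, 0.3, 0.3]
grip_width: 0.0494
```

```bash
cat >> h.py <<'E'
def beam():
    "underside-mid y, tilt, from each camera's top-face points; robot excluded by colour/height"
    o=ctrl.get_obs();print('t',round(o['time_s'],2),o['ee_pos'].round(4),round(o['grip_width'],4),o['force'].round(1))
    for n in ['top','scene']:
        im,X=cloud(n)
        r=cv2.erode(seg(n,'beam')[0][2].astype(np.uint8),np.ones((3,3)))>0
        e=seg(n,'beam')[0][1] if 0 else None
        v=im.max(2)<110
        m=r&v&(X[...,2]>.055)&(X[...,2]<.1);P=X[m]
        # top face: highest band along x centre
        P=P[abs(P[:,0]-.577)<.012]
        for k in range(3):
            c=np.polyfit(P[:,1],P[:,2],1);P=P[abs(np.polyval(c,P[:,1])-P[:,2])<(.006,.004,.003)[k]]
        print(n,len(P),'slope %.4f  z@edge %.4f'%(c[0],np.polyval(c,.058)),'y',np.percentile(P[:,1],[0.5,99.5]).round(4))
E
python3 -c "
from h import *
beam()"
```

```text
t 5.5 [ 0.5767 -0.1445  0.063 ] 0.0494 [-0.3  0.3  0.3]
top 758 slope 0.0001  z@edge 0.0752 y [-0.0911  0.2385]
scene 1278 slope 0.0001  z@edge 0.0738 y [-0.1463  0.2433]
```

Emit:
carry_out(
  commands=[0.25,0,0,0,0,0,0,0.25,0,0,0,0,0,0,0.25,0,0.7,0,0,0,0,0.25,0,1.4,0,0,0,0,0.25,0,2,0,0,0,0,0.25,0,2,0,0,0,0,0,0,2,0,0,0,0,-0.05,0,2,0,0,0,0,-0.05,0,2,0,0,0,0,-0.05,0,2,0,0,0,0,-0.05,0,2,0,0,0,0,-0.05,0,2,0,0,0,0],
)

```text
time_s: 6.7
ee_pos: [0.5767, -0.1243, 0.0631]
eef_rot: [3.141, -0.004, 0.001]
force: [0.3, -0.2, -0.1]
grip_width: 0.0494
```

```bash
python3 -c "
from h import *
beam()"
```

```text
t 6.7 [ 0.5767 -0.1243  0.0631] 0.0494 [ 0.3 -0.2 -0.1]
top 776 slope -0.0870  z@edge 0.0753 y [-0.0708  0.2604]
scene 1353 slope -0.0853  z@edge 0.0740 y [-0.1252  0.2653]
```

Emit:
carry_out(
  commands=[0.25,0,0,0,0,0,0,0.25,0,0,0,0,0,0,0.25,0,-0.5,0.05,0,0,0,0.25,0,-1,0.09,0,0,0,0.25,0,-1,0.09,0,0,0,0,0,-1,0.09,0,0,0,-0.05,0,-1,0.09,0,0,0,-0.05,0,-1,0.09,0,0,0,-0.05,0,-1,0.09,0,0,0,-0.05,0,-1,0.09,0,0,0,-0.05,0,-1,0.09,0,0,0,-0.05,0,-1,0.09,0,0,0],
)

```text
time_s: 7.9
ee_pos: [0.5767, -0.1342, 0.064]
eef_rot: [3.141, -0.004, 0.001]
force: [0.0, -0.3, 0.7]
grip_width: 0.0494
```

```bash
python3 -c "
from h import *
beam()"
```

```text
t 7.9 [ 0.5767 -0.1342  0.064 ] 0.0494 [ 0.  -0.3  0.7]
top 817 slope -0.0866  z@edge 0.0754 y [-0.078   0.2503]
scene 1328 slope -0.0853  z@edge 0.0739 y [-0.1349  0.2541]
```

Emit:
carry_out(
  commands=[0.25,0,0,0,0,0,0,0.25,0,0,0,0,0,0,0.25,0,-0.3,0.03,0,0,0,0.25,0,-0.5,0.04,0,0,0,0.25,0,-0.5,0.04,0,0,0,0,0,-0.5,0.04,0,0,0,-0.05,0,-0.5,0.04,0,0,0,-0.05,0,-0.5,0.04,0,0,0,-0.05,0,-0.5,0.04,0,0,0,-0.05,0,-0.5,0.04,0,0,0,-0.05,0,-0.5,0.04,0,0,0,-0.05,0,-0.5,0.04,0,0,0],
)

```text
time_s: 9.1
ee_pos: [0.5767, -0.1393, 0.0644]
eef_rot: [3.141, -0.004, 0.001]
force: [0.6, 0.3, 0.1]
grip_width: 0.0493
```

```bash
python3 -c "
from h import *
beam()"
```

```text
t 9.1 [ 0.5767 -0.1393  0.0644] 0.0493 [0.6 0.3 0.1]
top 802 slope -0.0005  z@edge 0.0751 y [-0.0834  0.2409]
scene 1274 slope 0.0003  z@edge 0.0739 y [-0.1432  0.2484]
```

Emit:
carry_out(
  commands=[0.25,0,0,0,0,0,0,0.25,0,0,0,0,0,0,0.25,0,0.25,0,0,0,0,0.25,0,0.25,0,0,0,0,0,0,0.25,0,0,0,0,-0.05,0,0.25,0,0,0,0,-0.05,0,0.25,0,0,0,0,-0.05,0,0.25,0,0,0,0,-0.05,0,0.25,0,0,0,0,-0.05,0,0.25,0,0,0,0,-0.05,0,0.25,0,0,0,0,-0.05,0,0.25,0,0,0,0],
)

```text
time_s: 10.3
ee_pos: [0.5767, -0.1367, 0.0644]
eef_rot: [3.141, -0.004, 0.001]
force: [0.4, 1.0, 0.1]
grip_width: 0.0491
```

```bash
python3 -c "
from h import *
beam()"
```

```text
t 10.3 [ 0.5767 -0.1367  0.0644] 0.0491 [0.4 1.  0.1]
top 763 slope -0.0029  z@edge 0.0754 y [-0.0816  0.2456]
scene 1282 slope -0.0011  z@edge 0.0738 y [-0.1364  0.2501]
```

Emit:
carry_out(
  commands=[-0.05,0,0,0,0,0,0,-0.05,0,0,0,0,0,0,-0.05,0,0,0,0,0,0,-0.05,0,0,0,0,0,0,-0.05,0,0,0,0,0,0,-0.05,0,0,0,0,0,0,-0.05,0,0,0,0,0,0,-0.05,0,0,0,0,0,0],
)

```text
time_s: 11.17
ee_pos: [0.5767, -0.1368, 0.0644]
eef_rot: [3.141, -0.004, 0.001]
force: [-0.7, -0.9, -0.6]
grip_width: 0.0494
```

```bash
python3 -c "
from h import *
beam()"
```

```text
t 11.17 [ 0.5767 -0.1368  0.0644] 0.0494 [-0.7 -0.9 -0.6]
top 784 slope 0.0016  z@edge 0.0754 y [-0.0836  0.2431]
scene 1282 slope -0.0008  z@edge 0.0738 y [-0.1383  0.2507]
```

Emit:
carry_out(
  commands=[0.25,0,0,0,0,0,0,0.25,0,0,0,0,0,0,0.25,0,0.25,0,0,0,0,0.25,0,0.25,0,0,0,0,0,0,0.25,0,0,0,0,-0.05,0,0.25,0,0,0,0,-0.05,0,0.25,0,0,0,0,-0.05,0,0.25,0,0,0,0,-0.05,0,0.25,0,0,0,0,-0.05,0,0.25,0,0,0,0,-0.05,0,0.25,0,0,0,0,-0.05,0,0.25,0,0,0,0],
)

```text
time_s: 12.37
ee_pos: [0.5767, -0.1342, 0.0644]
eef_rot: [3.141, -0.004, 0.001]
force: [0.2, 0.6, 0.7]
grip_width: 0.0491
```

```bash
python3 -c "
from h import *
beam()"
```

```text
t 12.37 [ 0.5767 -0.1342  0.0644] 0.0491 [0.2 0.6 0.7]
top 754 slope -0.0569  z@edge 0.0752 y [-0.0776  0.2469]
scene 1332 slope -0.0615  z@edge 0.0738 y [-0.1339  0.2545]
```

Emit:
carry_out(
  commands=[-0.1,0,0,0,0,0,0,-0.1,0,0,2,0,0,0,-0.1,0,0,5,0,0,0,-1,-2,2,9,0,0,-0.1,-1,-13.7,13.2,9,0,0,-1.32,-1,-13.7,13.2,9,0,0,-1.32,-1,-13.7,13.2,9,0,0,-1.32,-1,-13.7,13.2,9,0,0,-1.32,-1,-13.7,13.2,9,0,0,-1.32,-1,-13.7,13.2,9,0,0,-1.32,-1,-13.7,13.2,9,0,0,-1.32,-1,-13.7,13.2,9,0,0,-1.32],
)

```text
time_s: 13.57
ee_pos: [0.4397, -0.0021, 0.1547]
eef_rot: [3.141, -0.005, -1.105]
force: [-0.2, 0.2, -0.0]
grip_width: 0.0942
```

```bash
python3 - <<'E'
from h import *
beam()
def rect(P):
    r=cv2.minAreaRect(P.astype(np.float32)*1000);return np.round(r[0],1),np.round(r[1],1),round(r[2],2)
for n in ['scene','top']:
    im,X=cloud(n); hsv=cv2.cvtColor(im,cv2.COLOR_BGR2HSV)
    L=(abs(X[...,0]-.44)<.05)&(abs(X[...,1])<.05)&(hsv[...,1]<90)&(X[...,2]<.066)
    for lo,hi in((.056,.066),(.016,.025)):
        P=X[L&(X[...,2]>lo)&(X[...,2]<hi)];print(n,len(P),P.mean(0).round(4),rect(P[:,:2]) if len(P) else 0)
    if n=='top':cv2.imwrite('pics/e.png',cv2.resize(im[190:310,240:440],(750,450),interpolation=cv2.INTER_CUBIC))
E
```

```text
t 13.57 [ 0.4397 -0.0021  0.1547] 0.0942 [-0.2  0.2 -0. ]
top 966 slope -0.0865  z@edge 0.0755 y [-0.138   0.2501]
scene 1363 slope -0.0852  z@edge 0.0740 y [-0.1376  0.2535]
scene 54 [ 0.4414 -0.0012  0.0584] (array([442. ,  -1.3]), array([25.1, 19.2]), 18.76)
scene 81 [0.4551 0.0031 0.0197] (array([443.5,  -1.1]), array([58.4, 20.8]), 12.48)
top 0 [nan nan nan] 0
top 0 [nan nan nan] 0<stdin>:9: RuntimeWarning: Mean of empty slice.
  ret = um.true_divide(
```

View pics/e.png

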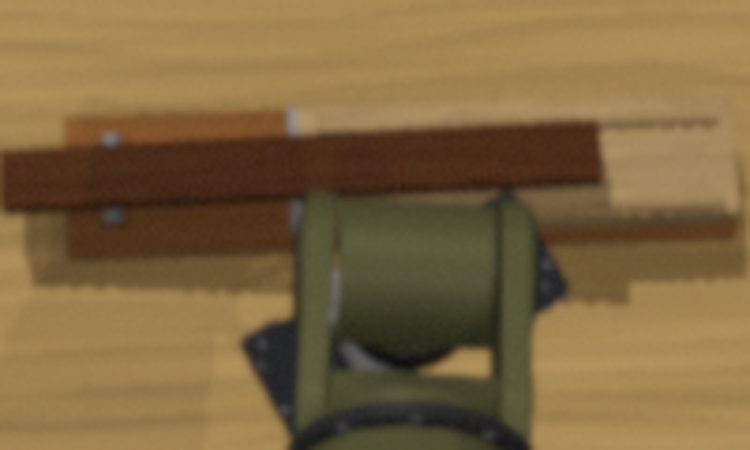

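Emit:
carry_out(
  commands=[-1,0,0,-4,0,0,-0.12,-1,0,0,-8,0,0,-0.225,-1,0,0,-11,0,0,-0.225,-1,0,0,-12.7,0,0,-0.225,-0.3,0,0,-12.7,0,0,-0.225,0.2,0,0,-12.7,0,0,-0.225,0.75,0,0,-12.7,0,0,-0.225,0.75,0,0,-12.7,0,0,-0.225,0.75,0,0,-12.7,0,0,-0.225,0.75,0,0,-12.7,0,0,-0.225,0.75,0,0,-12.7,0,0,-0.225,0.75,0,0,-12.7,0,0,-0.225],
  force=15,
)

```text
time_s: 14.87
ee_pos: [0.4399, -0.0023, 0.0277]
eef_rot: [3.141, -0.004, -1.32]
force: [-0.6, -0.5, -0.4]
grip_width: 0.0439
```

Emit:
carry_out(
  commands=[0.75,0,0,0,0,0,0,0.75,0,0,0,0,0,0,0.75,0,0,0,0,0,0,0.75,0,0,0,0,0,0,0.75,0,0,0,0,0,0,0.75,0,0,0,0,0,0],
  force=20,
)

```text
time_s: 15.37
ee_pos: [0.4399, -0.0023, 0.0277]
eef_rot: [3.141, -0.004, -1.32]
force: [0.1, 0.6, 0.8]
grip_width: 0.0197
```

Emit:
carry_out(
  commands=[0.75,0,0,4,0,0,0,0.75,0,0,8,0,0,0,0.75,0,0,11,0,0,-0.1,0.75,3,1.5,11,0,0,-0.2,0.75,6,3,11,-0.03,-0.003,-0.251,0.75,9,5,11,-0.06,-0.007,-0.251,0.75,12,6.2,11,-0.087,-0.011,-0.251,0.75,13.7,6.2,11,-0.087,-0.011,-0.251,0.75,13.7,6.2,11,-0.087,-0.011,-0.251,0.75,13.7,6.2,11,-0.087,-0.011,-0.251],
)

```text
time_s: 16.2
ee_pos: [0.5767, 0.0598, 0.1368]
eef_rot: [3.14, -0.092, -1.571]
force: [-0.7, -0.4, -1.5]
grip_width: 0.0201
```

```bash
python3 - <<'E'
from h import *
o=ctrl.get_obs();print(o['ee_pos'],o['eef_rot'],o['grip_width'])
for n in ['scene','top']:
    im,X=cloud(n)
    c=(slice(170,320),slice(230,430)) if n=='scene' else (slice(180,290),slice(240,400))
    cv2.imwrite(f'pics/f_{n}.png',cv2.resize(im[c],(800,600 if n=='scene' else 550),interpolation=cv2.INTER_CUBIC))
    # model: rider outline if held as assumed, and edge
    e=o['ee_pos'];print(n,'edge line',proj(n,[[.537,.058,.05],[.617,.058,.05]]).round(1).tolist(),'feet',proj(n,[[.5467,.0556,e[2]-.0276],[.6067,.0556,e[2]-.0276]]).round(1).tolist())
    for r in seg(n,'rider')[:1]: print(r[:2], X[r[2]].mean(0).round(4))
E
```

```text
[0.5766853  0.0598169  0.13680725] [ 3.14001352 -0.09197473 -1.57121617] 0.020136139064528682
scene edge line [[335.8, 242.4], [315.7, 261.7]] feet [[333.1, 220.0], [317.7, 234.0]]
(0.76, [310.5, 199.9, 340.9, 238.6]) [nan nan nan]
top edge line [[317.5, 249.9], [316.5, 218.8]] feet [[318.2, 241.2], [317.4, 217.0]]
```

View pics/f_scene.png

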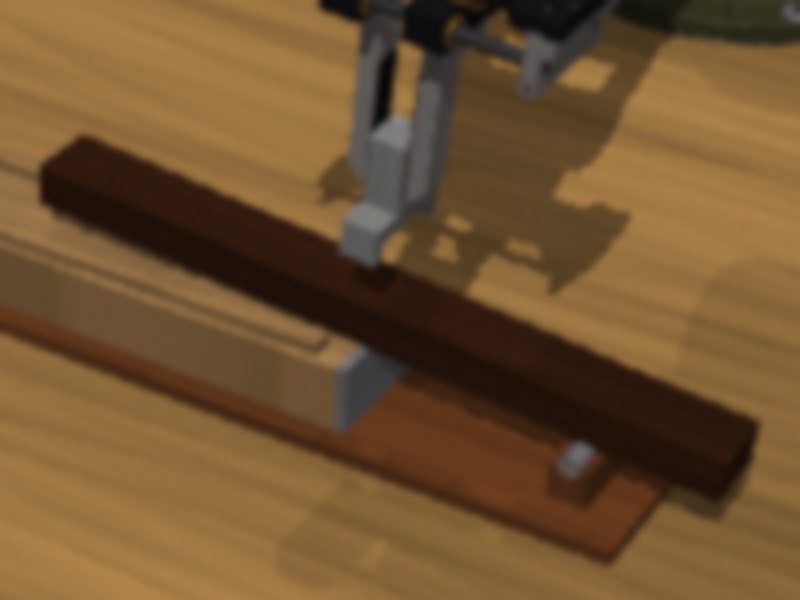

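View pics/f_top.png

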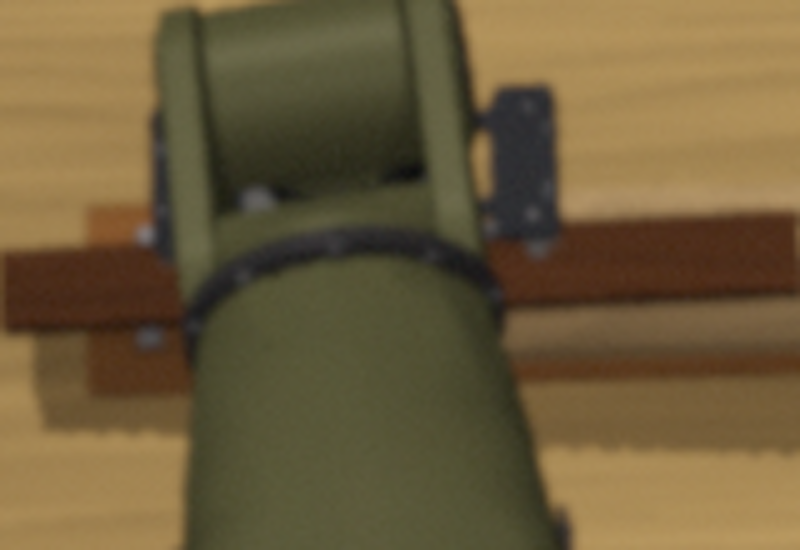

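```bash
cat >> h.py <<'E'
def plane(name,uv,z):
    i=viewer.camera_info(name);K=np.array([[i['fx'],0,i['cx']],[0,i['fy'],i['cy']],[0,0,1]])
    p=cv2.undistortPoints(np.array(uv,float).reshape(-1,1,2),K,np.array(i['D'])).reshape(-1,2)
    R=np.array(i['R']);C=-R.T@np.array(i['t']);d=np.c_[p,np.ones(len(p))]@R
    return C+d*((z-C[2])/d[:,2])[:,None]
E
python3 - <<'E'
from h import *
np.set_printoptions(linewidth=200,suppress=True)
viewer.camera('top')
t0=cv2.imread('pics/top0.png');cur,_=viewer.camera('top')
def sat(im):
    im=im.astype(float);return im[...,2]-im[...,0]  # red minus blue: small on steel
for nm,im,rows in(('strip',t0,(219,221,222,223,244,246,248,250)),):
    for v in rows: print(v,sat(im)[v,306:330].astype(int), [round(x,4) for x in plane('top',[[314,v],[318,v]],.05)[:,1]])
for v in (227,228,246,247,248): print('rod',v,sat(cur)[v,258:280].astype(int),plane('top',[[268,v]],.0395)[0].round(4))
for v in (228,235): print('bedback',v,sat(t0)[v,424:446].astype(int),plane('top',[[436,v]],.05)[0].round(4))
# beam x profile in top, column 400 (z .075)
print('beamcol',t0[216:256,400].astype(int).sum(1),plane('top',[[400,225],[400,245]],.075).round(4))
s0=cv2.imread('pics/scene0.png')
print('scene strip R-B'); 
for v in range(258,272,2): print(v,sat(s0)[v,306:332].astype(int))
E
```

```text
219 [76 78 76 75 74 75 76 73 75 66 48 33 37 54 67 72 74 72 73 72 72 72 71 72] [np.float64(0.0643), np.float64(0.0542)]
221 [84 81 83 80 84 84 82 79 76 65 37 16 20 44 65 72 71 71 69 68 67 65 68 68] [np.float64(0.0644), np.float64(0.0543)]
222 [81 80 82 85 84 82 83 82 83 67 39 18 19 43 64 70 71 70 68 66 69 67 68 68] [np.float64(0.0645), np.float64(0.0544)]
223 [81 79 79 80 81 80 80 79 80 69 42 17 19 43 61 68 69 68 68 66 66 65 67 67] [np.float64(0.0646), np.float64(0.0545)]
244 [58 59 55 59 56 54 53 54 52 52 39 22 12 18 31 45 48 47 47 48 49 48 48 48] [np.float64(0.0663), np.float64(0.0563)]
246 [58 56 61 58 61 58 57 51 54 49 41 22 11 14 30 44 49 48 50 50 50 51 49 52] [np.float64(0.0664), np.float64(0.0564)]
248 [60 59 59 55 57 58 58 52 53 47 39 20  9 11 28 44 49 50 51 50 49 49 50 50] [np.float64(0.0666), np.float64(0.0566)]
250 [59 58 59 58 57 57 59 58 56 55 42 23 10 10 25 42 48 49 48 45 45 46 48 47] [np.float64(0.0667), np.float64(0.0568)]
rod 227 [85 86 85 84 86 87 82 81 61 35 15  6  4  1 -3  0 11 25 31 31 32 32] [0.6024 0.1815 0.0395]
rod 228 [75 81 77 77 76 77 75 70 58 36 17 13  8  
[... 687 characters left out ...]
 272 248 217 190 174 169 158 157 175 211] [[ 0.5881 -0.1487  0.075 ]
 [ 0.5375 -0.1456  0.075 ]]
scene strip R-B
258 [64 63 60 62 69 74 75 74 71 68 56 40 21  8  4  4  6  9 13 16 18 19 21 22 22 23]
260 [57 61 65 68 72 75 76 74 64 43 20  6  3  1  1  1  1  0  1  2  3  6  8 11 15 18]
262 [53 52 52 53 55 55 54 42 21  7  3  1  1  1  1  0  0  1  1  1  1  0  2  2  5 11]
264 [53 52 52 52 52 52 49 31  9  2  1  1  1  0  0  1  1  1  0  1  0  2  3 10 20 29]
266 [52 53 52 52 52 52 48 31  9  3  2  1  1  1  1  1  1  1  1  3  7 19 32 41 44 45]
268 [52 52 52 52 53 52 48 31  9  2  1  2  1  1  1  1  1  2  7 20 38 54 60 61 62 61]
270 [52 52 52 52 52 53 48 32  9  2  1  1  1  0  2  3  8 20 38 53 59 61 62 62 62 62]
```

```bash
python3 - <<'E'
from h import *
np.set_printoptions(linewidth=200,suppress=True)
for n in('top','scene'):
    i=viewer.camera_info(n);R=np.array(i['R']);print(n,'C',(-R.T@np.array(i['t'])).round(3))
im,X=cloud('scene')
m=(abs(X[...,0]-.62)<.008)&(abs(X[...,1]-.14)<.05)&(X[...,2]<.03);zf=np.median(X[m][:,2]);print('foot z scene',zf)
print('front-face bottom line',plane('scene',[[327.5,266],[325.3,268],[323.5,270]],.010).round(4).tolist(),plane('scene',[[327.5,266]],.012).round(4))
# rider fit in scene: best dx,dy so projected model matches net region
from scipy.spatial.transform import Rotation as Ro
o=ctrl.get_obs();T=Ro.from_euler('xyz',o['eef_rot']);e=o['ee_pos']
def boxes():
    B=[((-.03,.03),(-.01,.01),(.01,.02)),((-.03,-.023),(-.005,.005),(0,.01)),((.023,.03),(-.005,.005),(0,.01)),((-.012,.012),(-.01,.01),(.02,.06))]
    return [np.array([[x,y,z] for x in a for y in b for z in c]) for a,b,c in B]
# rider frame: x = tool y, y = tool x, z = -tool z ; feet at 27.7 mm in front of TCP
M=T.as_matrix();A=np.c_[M[:,1],M[:,0],-M[:,2]]
org=e+M[:,2]*.0277
S=4
def render(d):
    m=np.zeros((480*S,640*S),np.uint8)
    for b in boxes():
        p=proj('scene',b@A.T+org+np.array([d[0],d[1],0]))
        cv2.fillConvexPoly(m,cv2.convexHull(np.round((p+.5)*S).astype(np.int32)),255)
    return cv2.resize(m,(640,480),interpolation=cv2.INTER_AREA)/255.
s=seg('scene','rider')[0];print(s[:2]);reg=s[2]
hs=cv2.cvtColor(im,cv2.COLOR_BGR2HSV)
print('model at 0 extent',[c for c in (np.argwhere(render((0,0))>.5).min(0)[::-1],np.argwhere(render((0,0))>.5).max(0)[::-1])])
best=sorted([(float(np.abs(render((dx,dy))-reg).sum()),dx,dy) for dx in np.arange(-.008,.0085,.001) for dy in np.arange(-.006,.0065,.001)])[:6];print(best)
ov=cv2.resize(im[185:285,290:360],None,fx=6,fy=6,interpolation=cv2.INTER_CUBIC)
for d,c in(((0,0),(0,0,255)),(best[0][1:],(0,255,0))):
    for b in boxes():
        p=proj('scene',b@A.T+org+np.array([d[0],d[1],0]));q=((cv2.convexHull(p.astype(np.float32)).reshape(-1,2)-[290,185]+.5)*6).astype(int);cv2.polylines(ov,[q],True,c,1)
q=((proj('scene',[[.537,.058,.05],[.617,.058,.05],[.617,.058,.01],[.537,.058,.01]])-[290,185]+.5)*6).astype(int);cv2.polylines(ov,[q],True,(255,255,0),1)
q=((proj('scene',[[.617,.178,.0395],[.547,.178,.0395]])-[290,185]+.5)*6).astype(int);cv2.polylines(ov,[q],True,(255,255,0),1)
cv2.imwrite('pics/g.png',ov)
E
```

```text
top C [0.238 0.059 1.574]
scene C [1.467 0.568 0.77 ]
foot z scene 0.010332268153806144
front-face bottom line [[0.5698, 0.0583, 0.01], [0.5782, 0.058, 0.01], [0.5861, 0.0583, 0.01]] [[0.5721 0.0596 0.012 ]]
(0.86, [309.7, 201.9, 341.8, 235.3])
model at 0 extent [array([315, 197]), array([339, 234])]
[(140.38823529411764, np.float64(0.006), np.float64(0.003000000000000001)), (141.39607843137253, np.float64(0.006), np.float64(0.004)), (142.09803921568624, np.float64(0.005000000000000001), np.float64(0.003000000000000001)), (142.78823529411764, np.float64(0.006999999999999999), np.float64(0.004)), (143.32549019607845, np.float64(0.004), np.float64(0.003000000000000001)), (143.3843137254902, np.float64(0.006999999999999999), np.float64(0.003000000000000001))]
```

View pics/g.png

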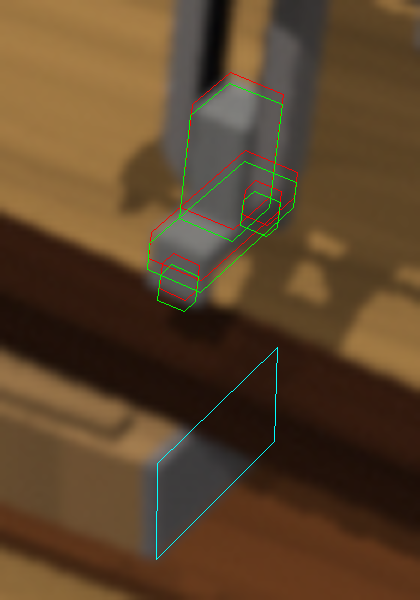

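```bash
python3 - <<'E'
from h import *
np.set_printoptions(linewidth=220,suppress=True)
xs=np.arange(.535,.625,.002);print((xs*1000).astype(int))
def prof(n,im,y,z):
    p=proj(n,np.c_[xs,np.full(len(xs),y),np.full(len(xs),z)]).astype(np.float32)
    g=cv2.remap(im.astype(np.float32).sum(2),p[:,0].reshape(1,-1),p[:,1].reshape(1,-1),cv2.INTER_LINEAR)[0];return g.astype(int)
for n,z in(('scene',.0739),('top',.075)):
    im=cv2.imread(f'pics/{n}0.png')
    for y in(-.15,-.10,-.05,.03,.1): print(n,y,prof(n,im,y,z))
im,X=cloud('scene')
# now: tipped beam, sampled at tool y -0.02 height
for y in(-.02,.15): print('now scene',y,prof('scene',im,y,.0739+.0866*(.0585-y)))
E
```

```text
[535 537 539 541 543 545 547 549 551 553 555 557 559 561 563 565 567 569 571 573 575 577 579 581 583 585 587 589 591 593 595 597 599 601 603 605 607 609 611 613 615 617 619 621 623]
scene -0.15 [300 301 307 313 317 318 314 310 304 291 269 241 193 144 109  90  82  80  79  77  75  75  76  76  77  77  77  75  75  75  71  64  58  53  49  47  47  48  48  47  48  51  58  87 129]
scene -0.1 [304 306 308 315 321 326 324 319 312 302 285 253 209 156 113  85  82  80  81  82  80  76  73  76  78  78  78  77  76  75  70  65  59  53  49  48  48  49  49  49  49  55  65  96 140]
scene -0.05 [309 312 317 324 328 329 327 320 311 297 275 240 191 142 109  84  79  79  81  82  82  80  78  78  76  76  77  78  76  76  71  67  61  55  49  47  48  48  48  50  51  51  57  91 136]
scene 0.03 [308 306 305 308 312 316 319 318 314 301 281 240 186 142 105  84  80  79  79  81  80  78  78  80  80  81  82  82  79  76  71  63  58  52  45  46  49  49  49  51  50  55  60  89 130]
scene 0.1 [293 292 291 292 298 307 314 317 317 311 295 253 204 148 100  86  77  75  76  76  76  79  82  82  82  81  80  79  75  77  78  73  67  
[... 698 characters left out ...]
35 139 136 138 138 135 132 137 139 139 140 139 146 187 246 306 348 364 371 374 374 376 368 358 350 345 349 351 353]
top 0.1 [168 166 167 167 170 169 165 154 133 109 101 106 120 139 134 136 134 130 136 135 138 143 143 137 135 135 134 131 133 148 171 198 218 232 239 247 259 278 306 329 344 349 354 362 366]
now scene -0.02 [315 318 322 326 331 334 337 339 336 322 290 229 165 124  97  91  90  91  92  91  88  85  85  86  86  87  87  86  84  79  71  63  57  55  53  55  55  56  55  54  55  57  67  91 143]
now scene 0.15 [332 339 345 347 347 342 334 325 316 293 259 199 138 102  80  79  78  77  77  80  82  85  86  84  82  82  82  79  74  71  68  61  54  50  51  55  57  60  59  58  60  61  63  68  81]
```

```bash
python3 - <<'E'
from h import *
np.set_printoptions(linewidth=220,suppress=True)
im,X=cloud('scene');o=ctrl.get_obs();e=o['ee_pos']
xs=np.arange(-.044,.046,.002);print((xs*1000).astype(int))
def prof(y,z):
    p=proj('scene',np.c_[e[0]+xs,np.full(len(xs),y),np.full(len(xs),z)]).astype(np.float32)
    return cv2.remap(im.astype(np.float32).sum(2),p[:,0].reshape(1,-1),p[:,1].reshape(1,-1),cv2.INTER_LINEAR)[0].astype(int)
for dz,nm in((.0323-.0012,'posttop'),(-.0077-.0012,'bridgetop')):
    for dy in(-.004,0,.004): print(nm,dy,prof(e[1]+.001+dz*.09+dy,e[2]+dz))
hs=cv2.cvtColor(im,cv2.COLOR_BGR2HSV)
P=X[(hs[...,1]<90)&(abs(X[...,0]-e[0])<.05)&(abs(X[...,1]-e[1])<.02)&(X[...,2]>e[2]-.03)&(X[...,2]<e[2]-.006)]
print(len(P),np.percentile(P,[0,2,98,100],0).round(4))
P=P[P[:,2]>e[2]-.0115];r=cv2.minAreaRect(P[:,:2].astype(np.float32)*1000);print(len(P),r,e)
E
```

```text
[-44 -41 -39 -37 -35 -33 -31 -29 -27 -25 -23 -21 -19 -17 -15 -13 -11  -9  -7  -5  -3  -1   0   2   4   6   8  10  12  14  16  18  20  22  24  26  28  30  32  34  36  38  40  42  44]
posttop -0.004 [226 247 261 265 268 267 268 266 263 261 258 267 268 285 306 333 367 385 391 390 383 374 371 370 372 373 373 360 337 307 279 264 249 239 245 252 259 264 268 269 267 259 243 223 208]
posttop 0 [164 175 190 214 232 245 255 260 265 267 268 269 267 261 254 250 270 309 341 363 369 374 373 373 374 374 373 366 342 311 287 269 267 264 261 255 251 251 251 257 260 264 263 253 236]
posttop 0.004 [167 163 165 169 179 190 203 213 224 240 250 261 267 269 270 270 264 260 259 262 287 314 337 357 365 372 371 365 351 322 290 277 269 267 266 267 266 264 263 261 259 255 254 253 253]
bridgetop -0.004 [236 244 253 259 266 267 268 265 262 255 249 232 218 217 218 231 244 253 263 266 268 268 268 267 272 282 301 328 351 365 371 371 371 369 367 353 331 303 279 271 271 278 288 299 298]
bridgetop 0 [190 195 203 211 221 237 250 261 266 268 269 270 264 258 241 217 207 202 214 230 244 256 263 269 273 283 298 322 347 365 372 374 373 372 368 358 336 309 287 271 267 267 265 266 270]
bridgetop 0.004 [188 187 187 186 189 191 198 205 225 245 258 268 268 267 267 265 257 247 229 216 208 209 222 236 248 261 280 303 330 353 364 368 370 368 367 357 340 312 287 276 270 269 268 267 266]
207 [[0.5479 0.0479 0.1083]
 [0.5523 0.0493 0.1102]
 [0.609  0.0713 0.1317]
 [0.6109 0.0728 0.1319]]
95 ((585.5578002929688, 61.32978057861328), (22.529645919799805, 47.182579040527344), 86.94922637939453) [0.57679374 0.05957665 0.13790064]
```

Emit:
carry_out(
  commands=[0.75,0.05,0.02,-1.5,0,0,0,0.75,0.05,0.02,-3,0,0,0,0.75,0.05,0.02,-3.7,0,0,0,0.75,0.05,0.02,-4.1,0,0,0,0.75,0.05,0.02,-4.3,0,0,0,0.75,0.05,0.02,-4.4,0,0,0,0.75,0.05,0.02,-4.4,0,0,0],
)

```text
time_s: 17.28
ee_pos: [0.5775, 0.0598, 0.0943]
eef_rot: [-3.141, -0.092, -1.572]
force: [-0.6, 0.1, -1.0]
grip_width: 0.0198
```

```bash
python3 - <<'E'
from h import *
beam()
im,X=cloud('scene');cv2.imwrite('pics/i.png',cv2.resize(im[190:290,280:380],(700,700)[:2] and (600,600),interpolation=cv2.INTER_CUBIC))
E
```

```text
t 17.28 [0.5775 0.0598 0.0943] 0.0198 [-0.6  0.1 -1. ]
top 478 slope -0.0846  z@edge 0.0752 y [-0.1412  0.2505]Traceback (most recent call last):
  File "<stdin>", line 2, in <module>
  File "h.py", line 24, in beam
    r=cv2.erode(seg(n,'beam')[0][2].astype(np.uint8),np.ones((3,3)))>0
                ~~~~~~~~~~~~~^^^
IndexError: list index out of range
```

Emit:
carry_out(
  commands=[0.75,0,0,-0.06,0,0,0,0.75,0,0,-0.12,0,0,0,0.75,0,0,-0.12,0,0,0,0.75,0,0,-0.12,0,0,0],
)

```text
time_s: 17.82
ee_pos: [0.5774, 0.0598, 0.0931]
eef_rot: [-3.141, -0.092, -1.572]
force: [0.5, 0.2, -1.1]
grip_width: 0.0198
```

```bash
python3 - <<'E'
from h import *
o=ctrl.get_obs();print(o['ee_pos'],o['force'],o['grip_width'])
im,X=cloud('scene');cv2.imwrite('pics/i.png',cv2.resize(im[190:290,280:380],(600,600),interpolation=cv2.INTER_CUBIC))
E
```

```text
[0.57744454 0.05981019 0.09310385] [ 0.51981977  0.24108882 -1.14568957] 0.019797395199737444
```

View pics/i.png

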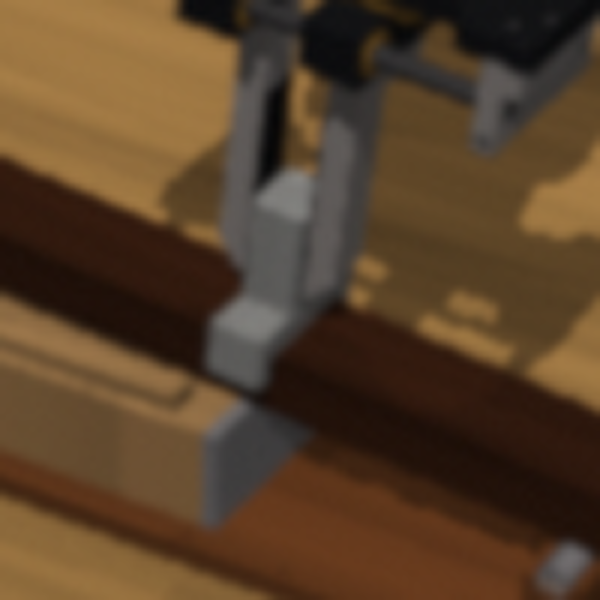

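Emit:
carry_out(
  commands=[0.75,0,0,-0.05,0,0,0,0.75,0,0,-0.05,0,0,0,0.55,0,0,-0.05,0,0,0,0.45,0,0,-0.05,0,0,0,0.3,0,0,-0.05,0,0,0,0.1,0,0,-0.05,0,0,0,-0.1,0,0,-0.05,0,0,0,-0.1,0,0,-0.05,0,0,0],
)

```text
time_s: 18.53
ee_pos: [0.5775, 0.0598, 0.0926]
eef_rot: [-3.141, -0.092, -1.572]
force: [0.6, -0.2, -0.4]
grip_width: 0.0488
```

Emit:
carry_out(
  commands=[-0.1,0,0,2,0,0,0,-0.1,0,0,5,0,0,0,-0.1,0,0,8,0,0,0,-0.1,0,0,11,0,0,0,-0.1,-5,0,13,0,0,0,-0.1,-9,4,13,0,0,0,-0.1,-12,8,13,0,0,0,-0.1,-15,12,13,0,0,0,-0.1,-18,16,13,0,0,0,-0.1,-20,20,13,0,0,0,-0.1,-22,24,13,0,0,0,-0.1,-22,26,13,0,0,0],
)

```text
time_s: 19.53
ee_pos: [0.3668, 0.2934, 0.2232]
eef_rot: [-3.14, -0.091, -1.572]
force: [1.1, -0.1, -0.8]
grip_width: 0.0519
```

```bash
python3 - <<'E'
from h import *
np.set_printoptions(suppress=True)
try: beam()
except Exception as ex: print(ex)
a,X=cloud('scene');b,Y=cloud('top')
for n,im,X in(('scene',a,X),('top',b,Y)):
    hs=cv2.cvtColor(im,cv2.COLOR_BGR2HSV);g=hs[...,1]<90
    L=g&(abs(X[...,0]-.577)<.04)&(abs(X[...,1]-.06)<.03)
    for lo,hi in((.118,.135),(.08,.092)):
        P=X[L&(X[...,2]>lo)&(X[...,2]<hi)]
        if len(P)>3:print(n,lo,len(P),P.mean(0).round(4),cv2.minAreaRect(P[:,:2].astype(np.float32)*1000))
c=np.hstack([cv2.resize(a[190:310,290:390],(400,480),interpolation=cv2.INTER_CUBIC),cv2.resize(b[190:286,280:360],(400,480),interpolation=cv2.INTER_CUBIC)])
cv2.imwrite('pics/j.png',c)
E
```

```text
t 19.53 [0.3668 0.2934 0.2232] 0.0519 [ 1.1 -0.1 -0.8]
top 885 slope -0.0869  z@edge 0.0754 y [-0.1405  0.2503]
scene 1258 slope -0.0855  z@edge 0.0740 y [-0.1367  0.2548]
scene 0.118 91 [0.5806 0.0648 0.1228] ((577.9050903320312, 64.42837524414062), (27.363759994506836, 21.02308464050293), 9.149518013000488)
scene 0.08 142 [0.5886 0.0628 0.0845] ((579.6389770507812, 61.033409118652344), (22.02561378479004, 62.929080963134766), 86.69713592529297)
top 0.118 85 [0.5738 0.0621 0.125 ] ((573.9065551757812, 62.411346435546875), (19.255001068115234, 25.72760772705078), 88.28658294677734)
top 0.08 99 [0.5648 0.058  0.0851] ((573.4493408203125, 59.79821014404297), (60.740928649902344, 26.099748611450195), 5.9005842208862305)
```

View pics/j.png

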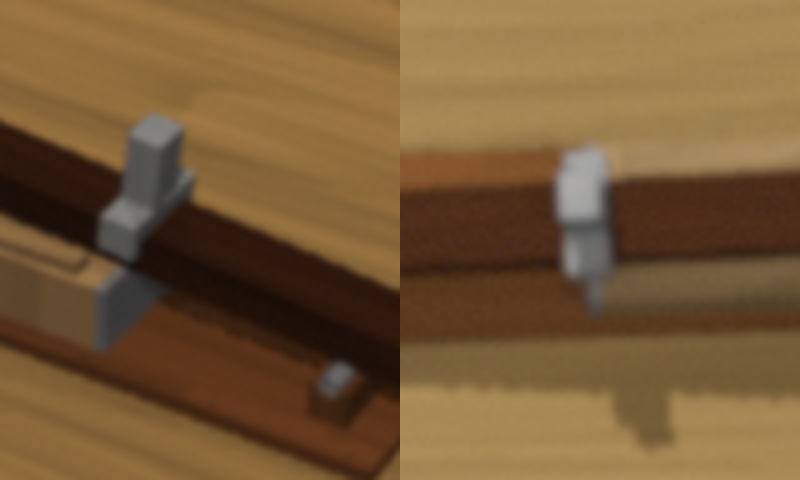

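Emit:
carry_out(
  commands=[-0.1,0,0,0,0,0,0,-0.1,0,0,0,0,0,0,-0.1,0,0,0,0,0,0,-0.1,0,0,0,0,0,0,-0.1,0,0,0,0,0,0,-0.1,0,0,0,0,0,0],
)

```text
time_s: 20.33
ee_pos: [0.369, 0.2912, 0.2226]
eef_rot: [-3.141, -0.092, -1.573]
force: [0.5, 0.3, -0.5]
grip_width: 0.0519
```

```bash
python3 - <<'E'
from h import *
beam()
print(ticket.hand_in())
E
```

```text
t 20.33 [0.369  0.2912 0.2226] 0.0519 [ 0.5  0.3 -0.5]
top 864 slope -0.0869  z@edge 0.0753 y [-0.1398  0.2506]
scene 1226 slope -0.0855  z@edge 0.0739 y [-0.1355  0.2537]
the job is handed in; nothing more can be done
None
```

The beam is lying tipped on the low rest with the rider astride it over the steel edge. The job is handed in at 20.3 s with the robot clear of everything.

- **Balance point:** I slid the beam out by its tail, released it at several positions, and closed in. It stayed flat at one position and tipped when slid 2.5 mm further, so it lies at most about 2.5 mm past the tipping point.
- **Last beam check:** both cameras showed it still tipped, at a slope of about 0.086. It had not moved noticeably while the rider was being placed.
- **Rider:** I tilted it to match the beam, set it down and let go. The last picture shows it standing astride the beam.
- **Remaining doubt:** the two cameras disagree by 2 to 4 mm in absolute position. Compared within each camera, the rider's seat is roughly 0 to 2 mm past the edge, towards the rest. It may also be turned a few degrees about the vertical. I left it rather than risk disturbing the beam.

The forces I read after each move never went above about 5 N, and I didn't touch the other things on the bench.

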